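# Set and lock a specimen-stop fence

### The job

Set the stop gauge: slide the plain metal fence straight along its slots, away from the robot, until the pointed tooth on its left edge stands exactly opposite the tip of the index marker, with the fence square on its base. Then swing the clamp lever clockwise (seen from above) until it grips the fence firmly, hand-tight but without straining the clamp, let go, and leave the other things on the bench where they are.

Things in the scene. Friction and masses are not known exactly. Their poses are not given: they have to be found in the camera images.
- gauge_base: Fixed grey plate on the bench, spanning own x -95..95, y -80..95 mm, top at z 12 mm. Origin on its underside; x = slide direction, roughly away from the robot, y to the left. Black ticks every 10 mm along its left edge. A guide bolt (shaft 10 mm, head 24 mm wide, top at z 31 mm) stands at x 0, y +42 mm, the clamp's stud at x 0, y -42 mm.
- fence: Loose bare-metal angle, 0.6 to 1 kg; origin under the middle of its foot, axes like the base's. Foot 116 (x) x 130 (y) x 8 mm with two slots along x, 13 x 74 mm, at y -42 and +42 mm, round the 10 mm stud and bolt: it slides 30 mm either way and can twist, so lead it straight. Upright wall on it: x 46..58, y -50..50 mm, top at z 58 mm. Slides easily while the clamp is loose; cannot be lifted off.
- fence_grip (a point): Middle of the fence's wall, 12 mm below its top: pinch here from above, fingers closing along the fence's x (12 mm thick).
- fence_tooth (a point): Tip of the small pointed tooth at the middle of the fence's left edge (fence x 0, y 70.5, z 8 mm).
- index_marker: Fixed dark steel marker, 12 x 18 x 14 mm, somewhere on the base's graduated left edge, its pointed tip turned to the fence. Origin on its underside; axes like the base's.
- marker_tip (a point): Tip of the marker's point with a thin white line on it, 8 mm over the base's top. The fence is set when tooth and tip have the same position along the base's x; they then stand about 4 mm apart along y and do not touch.
- clamp_lever (a joint): Lever angle, rad: 0 points along the base's -y (right), growing clockwise seen from above (1.57: along -x, to the robot), at most 3.2. Starts loose, 0.3 to 0.8. Even drag of 0.3 N m (4.5 N at the ball); stays where left. Pushes the pad down 4 mm per rad; the angle where the pad meets the fence differs each time (0.9 to 2.1). From there the resistance rises by about 0.4 N m per rad.
- lever_ball (a point): Centre of the black ball, 22 mm in diameter, at the end of the lever, 66 mm from the stud's axis, 57 mm (+-2) over the bench. The 11 mm thick arm slopes down from it to the hub (26 mm in diameter, top about 56 mm over the bench). Push or pinch the ball from above; under its path lies only the fence's foot, top 20 mm over the bench.
- clamp: Fixed clamp stud that passes through the fence's right slot; the lever turns about its upright axis. Origin on the base's top (+-2 mm); axes like the base's.
- clamp_pad: Steel washer, 27 mm in diameter, under the lever's hub; the lever drives it down onto the fence's foot. Origin on the stud's axis. Hand-tight is reached at 9 to 11 N of tangential push at the lever's ball, measured while it turns (0.6 to 0.72 N m about the stud); above 13.5 N (0.9 N m) the clamp is strained.
- timer: White bench timer, 60 x 70 x 23 mm, a bystander on the right.
- clay_block: Olive block of mounting clay, 45 x 70 x 22 mm, a bystander on the right.
- slide_box: Blue box of slides, 35 x 86 x 31 mm, a bystander on the left.

How it is judged:
By the outcome, as a careful person would: the job done as asked, in the order asked, and still so for the second after the job is handed in, with the robot touching nothing.
It also fails if it takes over 64 s, if anything falls off the work surface, if the arm or the gripper's body presses on something with over 40 N, if the wrist force passes 120 N, or if a joint passes its speed limit or range.

### The arm

A 6-joint arm with a two-finger parallel gripper is mounted at the origin on a cart in front of the work surface, level with it; the furniture and walls round the work are solid. World frame = base frame: x ahead of the robot, y to its left, z up, the work surface at z = 0. Lengths are in mm, angles in rad, forces in N, time in s.
With the tool pointing down it reaches from about 350 to 875 mm from the base axis. Payload 4.2 kg.
Tool frame: the origin (TCP) lies midway between the tips of the shut fingers; the grasp point (between the pads) lies behind it (arm.tcp_to_grasp is the z of the grasp point in the tool frame, in mm); z points along the fingers, y is the direction in which the jaws open and shut (so a half turn about z gives the same grasp; the last joint's range is limited). The gripper opens to 85 mm and grips with 20 to 120 N. Pads are 22 mm wide; open, the fingers measure 114 mm over their backs; the gripper's body (76 mm by 85 mm) begins 54 mm behind the grasp point. The pads swing forward as they close: fully open they stand 13 mm farther back than shut.
Start: joints at [1.446, 0.385, 0.008, 0, -1.194, -0.259], TCP at [233.996, 579.521, 231.312] pointing down, gripper open.
Joint ranges: [-3.14, 3.14], [-1.21, 2.06], [-1.07, 1.41], [-3.16, 2.05], [-2.99, -0.16], [-3.1, 3.1]. Speed limits (rad/s): [2.79, 2.79, 3.14, 3.14, 3.14, 3.14].

### API

Orientations are given as a unit quaternion [x, y, z, w].
In Python, from bench import arm, optics, job_done gives the robot as it stands.
- The arm moves only by the tool carry_out, never from a script. Its argument "increments" is a list that holds one entry, the list of rows, each a list of 7 numbers: the shift along the world's x, y, z in m, then the turn, a rotation vector about the world's x, y, z in degrees, then the closure, from -1 (fully open) to 1 (shut). In form: [[[x, y, z, ax, ay, az, fingers], ...]]. A call has 1 to 5 rows; each row shifts and turns the commanded pose from where the row before left it; what a row does not reach is not made up. A row lasts 1/10 s, in which the tool goes at most 50 mm and 8.59 degrees, less where a joint would pass 70% of its speed; a pose out of reach is approached as far as the arm can. A call is refused whole if a number of a shift passes 0.05 or a number of a turn 8.59, either way. A call with a gripper value outside its range is refused whole. The fingers move at their own pace and stop on an object; the grip force is fixed at half the most. Time passes only in rows, so rows that do not move let the fingers close. It gives the time, the measured TCP pose, the force and the opening at its end, in the units of the state.
- arm.read_state(): the state, without advancing time (a new reading comes with each control period).
- optics.get_image(name): name is "side" or "top" or "wrist"; returns a dict with "color" (480x640x3 uint8, red, green, blue), "fx", "fy", "cx", "cy" (pixels), "distortion" ([k1, k2, p1, p2, k3] as OpenCV has them; the pictures are not rectified), "rvec" (rotation vector, rad) and "tvec" (3), from world to camera coordinates, as OpenCV has them. Camera axes: x right, y down, z forward; pixel columns grow to the right and rows downward; lengths in mm; the calibration is good to about 2 mm. A picture is of the moment at which its call begins. There is no depth.
- job_done(): hands the job in, once; it reports no verdict.
The state is a dict: "clock": time; "joints": joint angles; "joint_vel": joint speeds; "joint_efforts": joint torques, N m; "position": TCP position; "ee_rot": TCP orientation; "contact_force": force on the tool from outside, world axes, zero at the start; "wrist_torque": the same for the moment, N m; "gripper_width": finger opening in mm.
Only numpy, scipy, OpenCV 4.12 (cv2) and the standard library are available. Lean on these libraries where they do the work, as an engineer would, in place of code of your own. Each camera call takes 0.05 s, during which the arm holds its last target.

## Working session

There is one attempt and no reset: what is moved stays moved. The work goes in short steps, Python scripts to look and compute and a tool call to move; the robot and the scene stay as the last step left them, time stands still between calls to the robot, and variables do not carry over. Pictures are saved under pics/ and viewed, and the job is handed in when it is done.

Besides the shell and the picture viewer there is one more tool, called by a JSON object that holds its "name" and its "arguments". carry_out: Moves the arm, as the interface text tells. Its arguments: {"type":"object","properties":{"increments":{"type":"array","items":{"type":"array","items":{"type":"array","items":{"type":"number"}}}}},"required":["increments"]}

```bash
mkdir -p pics; ls; cat > h.py <<'E'
import numpy as np, cv2
from bench import arm, optics, job_done
def snap(n,f,crop=None,s=1):
    im=optics.get_image(n); c=im["color"][:,:,::-1].copy()
    np.savez(f'pics/{f}.npz',**{k:np.array(v) for k,v in im.items()})
    if crop: 
        a,b,w,h=crop; c=c[b:b+h,a:a+w]; c=cv2.resize(c,None,fx=s,fy=s,interpolation=cv2.INTER_CUBIC)
    cv2.imwrite(f'pics/{f}.png',c); return im
def load(f): return dict(np.load(f'pics/{f}.npz'))
def K(im): return np.array([[im['fx'],0,im['cx']],[0,im['fy'],im['cy']],[0,0,1.]],float)
def toz(im,uv,z):
    uv=np.array(uv,float).reshape(-1,1,2)
    n=cv2.undistortPoints(uv,K(im),np.array(im['distortion'],float)).reshape(-1,2)
    R=cv2.Rodrigues(np.array(im['rvec'],float))[0];t=np.array(im['tvec'],float).reshape(3)
    C=-R.T@t; d=np.c_[n,np.ones(len(n))]@R
    return C+d*((z-C[2])/d[:,2])[:,None]
def proj(im,P): return cv2.projectPoints(np.array(P,float).reshape(-1,3),np.array(im['rvec'],float),np.array(im['tvec'],float),K(im),np.array(im['distortion'],float))[0].reshape(-1,2)
E
python3 - <<'E'
from h import *
for n in ('top','side','wrist'):
    im=snap(n,n+'0'); print(n,im['fx'],im['rvec'],im['tvec'])
print(arm.read_state(), arm.tcp_to_grasp)
E
```

```text
pics
top 495.25373152280633 [ 2.21383602 -2.15086399  0.12437802] [149.49773816 461.7771206  934.95178732]
side 454.76220862867393 [ 2.25224632 -0.28422023  0.11254287] [-424.67626745  241.45975115  827.86063151]
wrist 382.63839583443286 [-1.65890081  2.46222595  0.33687301] [623.52082616 -36.77497003 378.96705163]
{'clock': 0.15, 'joints': array([ 1.44563989e+00,  3.85378991e-01,  6.97839413e-03, -3.39535883e-04,
       -1.19398928e+00, -2.58640270e-01]), 'joint_vel': array([-0.00026601, -0.00099751,  0.00284484,  0.00236703,  0.00189919,
        0.00028124]), 'joint_efforts': array([-1.24687508e-04, -3.92677975e+01,  1.88581359e+01,  4.18860689e+00,
       -3.44061758e-03,  4.95516588e-07]), 'position': array([233.83135197, 579.15873345, 230.49041542]), 'ee_rot': array([ 9.81631681e-01, -1.90784126e-01, -1.04317659e-04,  8.05527057e-04]), 'contact_force': array([0.49735967, 0.17385587, 0.48868068]), 'wrist_torque': array([-0.01995143,  0.02946788,  0.0075505 ]), 'gripper_width': 85.30965579843568} -18.700000000000003
```

View pics/top0.png

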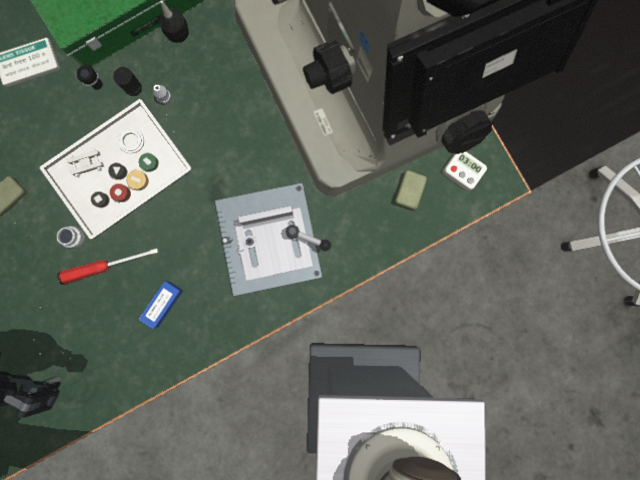

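View pics/side0.png

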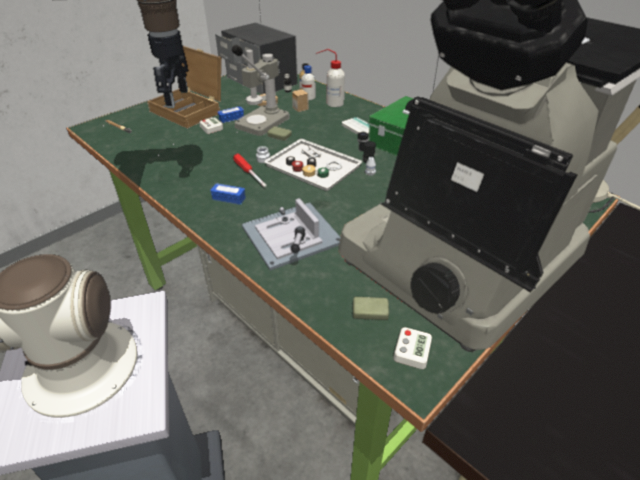

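View pics/wrist0.png

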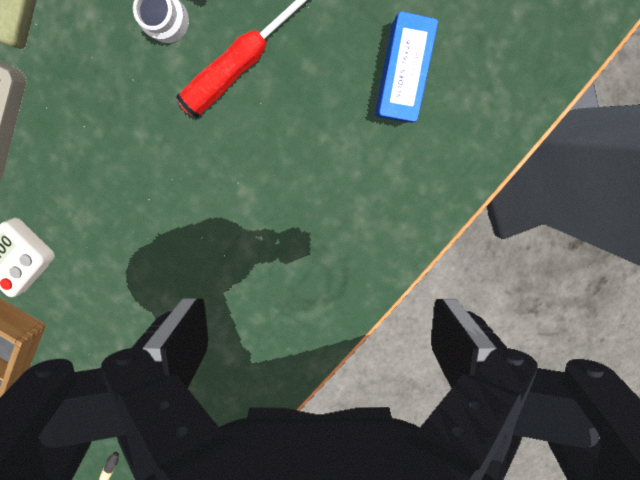

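The top view shows the gauge plate around (270,240), with the wall at (268,214), the lever ball at (325,245) and the marker near (226,240). I'll zoom in on it.

```bash
python3 - <<'E'
from h import *
im=load('top0'); c=im['color'][:,:,::-1][175:305,205:345]
cv2.imwrite('pics/z0.png',cv2.resize(c,(700,650),interpolation=cv2.INTER_CUBIC))
im=load('side0'); c=im['color'][:,:,::-1][190:280,230:350]
cv2.imwrite('pics/z1.png',cv2.resize(c,(720,540),interpolation=cv2.INTER_CUBIC))
E
```

```text
(no output)
```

View pics/z0.png

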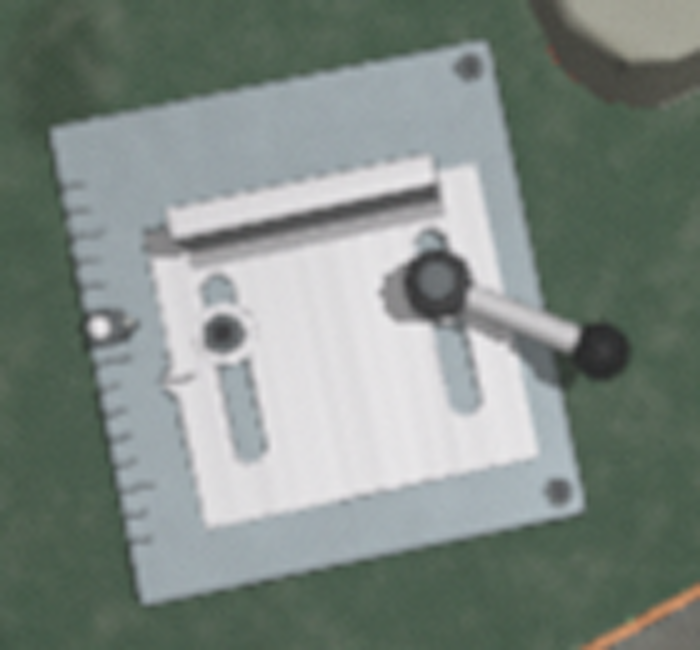

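View pics/z1.png

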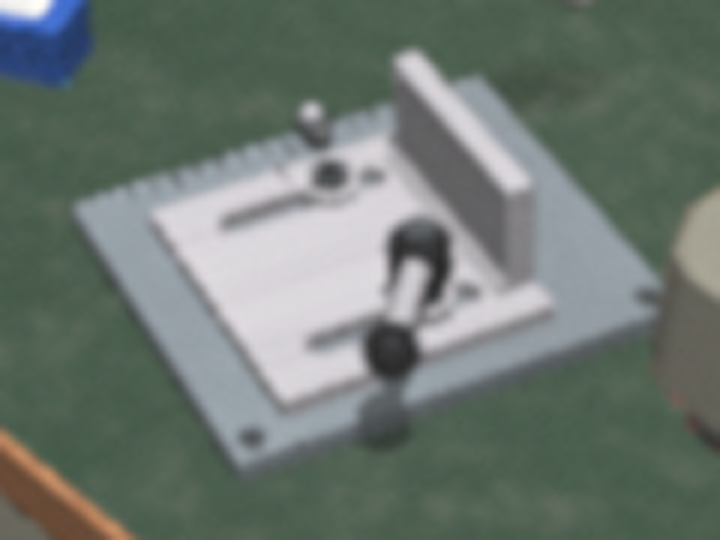

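```bash
cat >> h.py <<'E'
def fit(W,B): # planar rigid
    W=np.array(W)[:,:2];B=np.array(B,float)
    wc,bc=W.mean(0),B.mean(0); A=(B-bc);D=(W-wc)
    th=np.arctan2((A[:,0]*D[:,1]-A[:,1]*D[:,0]).sum(),(A*D).sum())
    R=np.array([[np.cos(th),-np.sin(th)],[np.sin(th),np.cos(th)]])
    o=wc-R@bc; return th,o,R,(W-(B@R.T+o))
E
python3 - <<'E'
from h import *
im=load('top0'); 
zp=lambda p: [(205+(x+.5)/5-.5,175+(y+.5)/5-.5) for x,y in p]
Wc=toz(im,zp([(52,128),(488,42),(583,512),(140,604)]),12)
B=[(95,95),(95,-80),(-95,-80),(-95,95)]
th,o,R,r=fit(Wc,B); print(Wc.round(1),'\nth',np.degrees(th),o,'\n',r.round(1))
def loc(p,z): return ((toz(im,zp(p),z)[:,:2]-o)@R).round(1)
print('marker ball?,tip',loc([(98,327),(137,327)],20))
print('tooth',loc([(165,384)],20),'bolt',loc([(222,332)],31),'hub',loc([(437,284)],56),'ball',loc([(601,351)],57))
print('wall top',loc([(168,210),(432,157),(437,182),(173,237)],70))
print('foot corners nearleft,nearright,farright',loc([(208,527),(538,456),(477,163)],20))
print(np.degrees(np.linalg.norm(o)*0), np.linalg.norm(o))
E
```

```text
[[522.  371.   12. ]
 [561.5 202.5  12. ]
 [378.8 160.1  12. ]
 [339.  328.7  12. ]] 
th 13.129836063377695 [452.03382487 258.28186568] 
 [[-0.9 -1.4]
 [-1.2  0.6]
 [ 1.1  1.3]
 [ 1.  -0.5]]
marker ball?,tip [[12.8 89.4]
 [ 9.9 74.8]]
tooth [[-13.8  68.3]] bolt [[ 0.3 42.1]] hub [[ -0.5 -41.7]] ball [[-37.1 -96.3]]
wall top [[ 44.   49. ]
 [ 44.3 -49.3]
 [ 34.8 -49.3]
 [ 33.9  49. ]]
foot corners nearleft,nearright,farright [[-70.7  62.4]
 [-69.3 -66.2]
 [ 46.6 -65.5]]
0.0 520.6189594739216
```

```bash
python3 - <<'E'
from h import *
from scipy.spatial.transform import Rotation as Ro
im=load('top0'); R=cv2.Rodrigues(im['rvec'])[0]; print('topcam',-R.T@im['tvec'])
for z in (0,150,300,450): print(z,toz(im,[(387,45),(390,138),(304,70),(325,192),(500,20)],z)[:,:2].round().tolist())
s=load('side0'); R=cv2.Rodrigues(s['rvec'])[0]; print('sidecam',-R.T@s['tvec'])
w=load('wrist0'); R=cv2.Rodrigues(w['rvec'])[0]; C=-R.T@w['tvec']; st=arm.read_state(); T=Ro.from_quat(st['ee_rot']).as_matrix()
print('wcam in tool',T.T@(C-st['position']),'\n',(R@T).T.round(3))
E
```

```text
topcam [367.33003628 180.38011172 970.69778365]
0 [[855.0, 39.0], [661.0, 29.0], [796.0, 206.0], [547.0, 157.0], [916.0, -193.0]]
150 [[780.0, 61.0], [616.0, 53.0], [730.0, 202.0], [519.0, 161.0], [832.0, -135.0]]
300 [[704.0, 82.0], [570.0, 76.0], [664.0, 198.0], [492.0, 164.0], [747.0, -78.0]]
450 [[629.0, 104.0], [525.0, 99.0], [597.0, 194.0], [464.0, 168.0], [662.0, -20.0]]
sidecam [ 306.25782599 -570.81735127  710.19691936]
wcam in tool [  67.46863712    0.73814996 -143.32309423] 
 [[-0.001 -0.963 -0.27 ]
 [ 1.    -0.001 -0.   ]
 [-0.    -0.27   0.963]]
```

{"name": "carry_out", "arguments": {"increments": [[[0.027,-0.038,-0.004,0,0,-6.9,-1],[0.027,-0.038,-0.004,0,0,-6.9,-1],[0.027,-0.038,-0.004,0,0,-6.9,-1],[0.027,-0.038,-0.004,0,0,-6.9,-1],[0.027,-0.038,-0.004,0,0,-6.9,-1]]]}}

```text
clock: 0.65
position: [369.6, 387.8, 211.0]
ee_rot: [0.88, -0.475, -0.0, 0.0]
contact_force: [1.0, -0.2, -0.3]
gripper_width: 85.1
```

{"name": "carry_out", "arguments": {"increments": [[[0.027,-0.038,-0.004,0,0,-6.9,-1],[0.027,-0.038,-0.004,0,0,-6.9,-1],[0.025,-0.036,-0.004,0,0,-6.9,-1],[0,0,0,0,0,0,-1],[0,0,0,0,0,0,-1]]]}}

```text
clock: 1.15
position: [448.4, 276.5, 199.0]
ee_rot: [0.781, -0.625, -0.0, 0.0]
contact_force: [-0.5, -0.4, -0.2]
gripper_width: 85.1
```

```bash
python3 - <<'E'
from h import *
snap('wrist','w1'); st=arm.read_state(); print(st['position'],st['ee_rot'],st['joints'],st['contact_force'],st['clock'])
a=st['ee_rot']; print(np.degrees(2*np.arctan2(a[1],a[0]))-90)
E
```

```text
[448.0481673  277.42845626 199.21403359] [ 7.81511957e-01 -6.23890259e-01 -6.72066675e-05  3.44325066e-05] [ 8.62419424e-01  2.45590183e-01 -2.79965678e-01 -1.52523992e-04
 -1.04531395e+00 -6.38968056e-01] [-0.06363565 -0.14322909  0.92884661] 1.2
-167.20156370659834
```

View pics/w1.png

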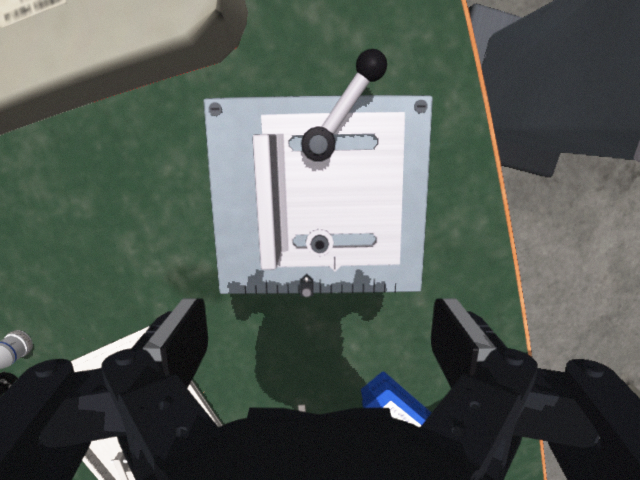

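The wrist picture shows the whole gauge. The plate corners are at about (207,100), (431,97), (421,292) and (219,292). The marker is near (306,283) and the tooth near (334,262). I'll zoom in.

```bash
python3 - <<'E'
from h import *
im=load('w1'); c=im['color'][:,:,::-1]
cv2.imwrite('pics/z2.png',cv2.resize(c[225:305,265:365],(800,600)[:1]+(640,),interpolation=cv2.INTER_CUBIC))
cv2.imwrite('pics/z3.png',cv2.resize(c[90:300,195:440],(735,630),interpolation=cv2.INTER_CUBIC))
E
```

```text
(no output)
```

View pics/z2.png

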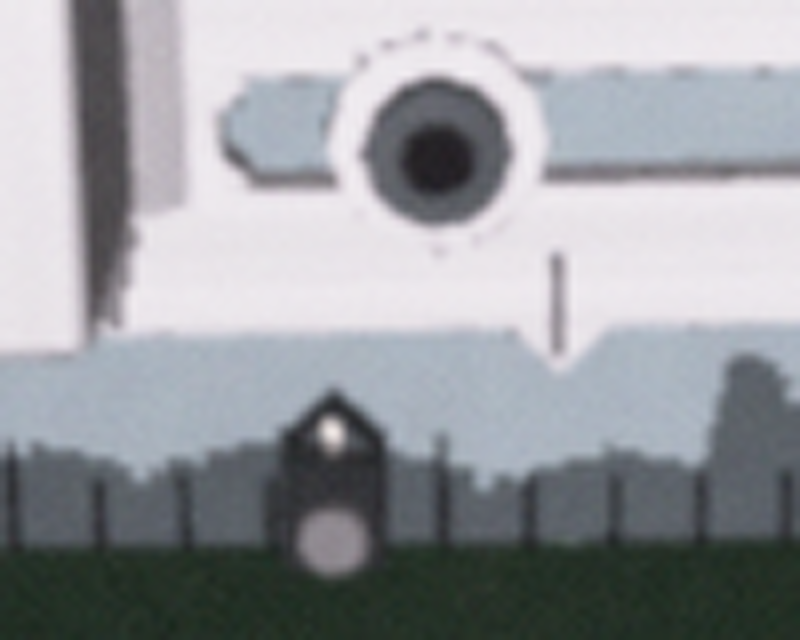

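View pics/z3.png

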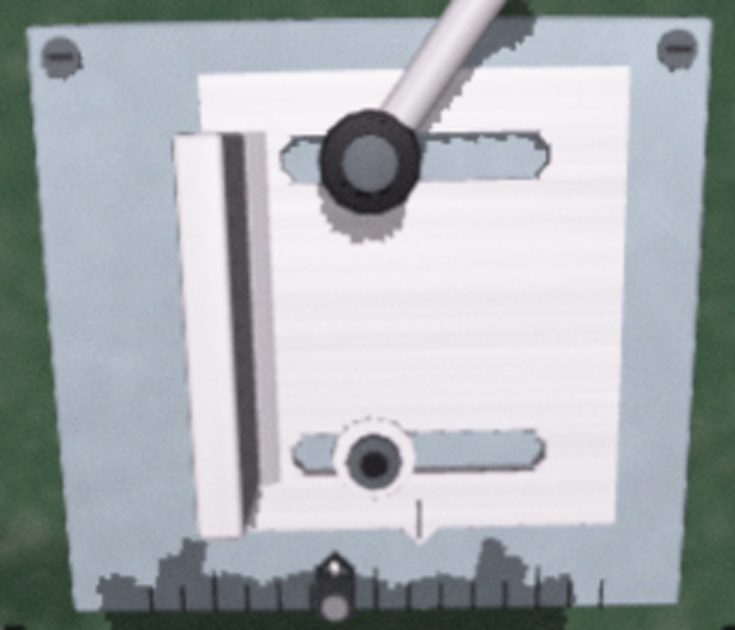

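```bash
python3 - <<'E'
from h import *
im=load('w1')
z3=lambda p: [(195+(x+.5)/3-.5,90+(y+.5)/3-.5) for x,y in p]
z2=lambda p: [(265+(x+.5)/8-.5,225+(y+.5)/8-.5) for x,y in p]
Wc=toz(im,z3([(28,28),(711,19),(678,602),(75,611)]),12)
th,o,R,r=fit(Wc,[(95,-80),(-95,-80),(-95,95),(95,95)]); print(np.degrees(th),o,'\n',r.round(2))
L=lambda uv,z:((toz(im,uv,z)[:,:2]-o)@R).round(2)
print('tooth,tip',L(z2([(560,373),(335,388)]),20))
print('ticks',L(z2([(12,480),(100,500),(184,500),(441,480),(530,500),(615,500),(701,500),(786,500)]),12))
print('bolt',L(z2([(438,152)]),31),'hub',L(z3([(370,162)]),56))
print('ball',L([(371.5,65)],57))
f=toz(im,z3([(199,75),(629,67),(614,522)]),20)
t2,o2,R2,r2=fit(f,[(58,-65),(-58,-65),(-58,65)]); print('fence ang',np.degrees(t2),(o2-o)@R, r2.round(2))
w=toz(im,z3([(175,136),(218,134),(240,536),(199,538)]),70);print('wall',((w[:,:2]-o)@R).round(1))
t2,o2,R2,r2=fit(w,[(58,-50),(46,-50),(46,50),(58,50)]); print('fence by wall',np.degrees(t2),(o2-o)@R,'grip world',o2+R2@[52,0])
E
```

```text
13.403899621310469 [451.35276065 258.6165158 ] 
 [[-1.09  0.61]
 [ 0.46  1.09]
 [ 0.84 -0.99]
 [-0.21 -0.71]]
tooth,tip [[-13.15  70.42]
 [ 12.12  71.88]]
ticks [[ 50.28  85.87]
 [ 40.14  88.49]
 [ 30.34  88.6 ]
 [  0.38  86.46]
 [ -9.94  89.11]
 [-19.84  89.25]
 [-29.86  89.4 ]
 [-39.78  89.56]]
bolt [[ 0.18 41.18]] hub [[  0.1  -42.18]]
ball [[-38.06 -96.03]]
fence ang 13.860673733962189 [-12.61753604  -0.40761031] [[ 0.16 -0.03]
 [-0.1   0.04]
 [-0.06 -0.01]]
wall [[ 45.  -49.2]
 [ 35.  -49.5]
 [ 34.1  48.8]
 [ 44.5  49.3]]
fence by wall 13.821292333679002 [-12.31581301  -0.52598777] grip world [489.98873009 267.67238207]
```

{"name": "carry_out", "arguments": {"increments": [[[0.021,-0.005,-0.02,0,0,0.5,-1],[0.021,-0.005,-0.03,0,0,0,-1],[0,0,-0.04,0,0,0,-1],[0,0,-0.04,0,0,0,-1],[0,0,-0.02,0,0,0,-1]]]}}

```text
clock: 1.7
position: [487.8, 267.6, 45.9]
ee_rot: [0.785, -0.62, -0.001, 0.003]
contact_force: [-0.3, 0.4, 0.4]
gripper_width: 85.6
```

{"name": "carry_out", "arguments": {"increments": [[[0,0,-0.01,0,0,0,-0.5],[0,0,0,0,0,0,0],[0,0,0,0,0,0,0],[0,0,0,0,0,0,0.3],[0,0,0,0,0,0,0.5]]]}}

```text
clock: 2.2
position: [490.6, 268.3, 40.7]
ee_rot: [0.784, -0.62, 0.0, -0.001]
contact_force: [-0.5, -1.6, 0.7]
gripper_width: 21.2
```

```bash
python3 - <<'E'
from h import *
snap('wrist','w2'); st=arm.read_state(); print(st['position'],st['gripper_width'],st['contact_force'],st['clock'])
E
```

```text
[490.46134158 268.06360851  40.51381166] 21.11527446536065 [ 0.62809413 -0.03472997  0.70258782] 2.25
```

View pics/w2.png

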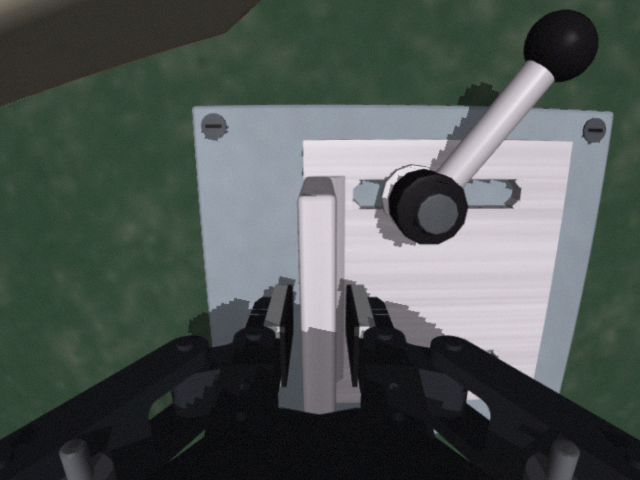

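The wall stands centred between the pads, so I'll close on it and slide.

{"name": "carry_out", "arguments": {"increments": [[[0,0,0,0,0,0,1],[0,0,0,0,0,0,1],[0,0,0,0,0,0,1]]]}}

```text
clock: 2.55
position: [490.6, 267.9, 40.4]
ee_rot: [0.784, -0.62, 0.0, -0.001]
contact_force: [-0.7, -0.4, 5.7]
gripper_width: 11.2
```

{"name": "carry_out", "arguments": {"increments": [[[0.005,0.0012,0,0,0,0,1],[0.005,0.0012,0,0,0,0,1],[0.005,0.0012,0,0,0,0,1],[0.005,0.0012,0,0,0,0,1],[0.0045,0.001,0,0,0,0,1]]]}}

```text
clock: 3.05
position: [514.5, 273.2, 40.4]
ee_rot: [0.784, -0.62, -0.0, 0.0]
contact_force: [-3.4, -0.5, 8.1]
gripper_width: 11.2
```

{"name": "carry_out", "arguments": {"increments": [[[0,0,0,0,0,0,1],[0,0,0,0,0,0,1],[0,0,0,0,0,0,1]]]}}

```text
clock: 3.35
position: [515.3, 273.6, 40.4]
ee_rot: [0.784, -0.62, 0.0, -0.001]
contact_force: [-0.6, -0.3, 5.6]
gripper_width: 11.0
```

```bash
python3 - <<'E'
from h import *
snap('top','t3',(205,175,140,130),5); st=arm.read_state(); print(st['position'],st['gripper_width'],st['contact_force'],st['clock'])
E
```

```text
[515.3129573  273.54613899  40.3880327 ] 11.193764734961897 [ 0.70694414 -0.92476205  4.82725868] 3.4
```

View pics/t3.png

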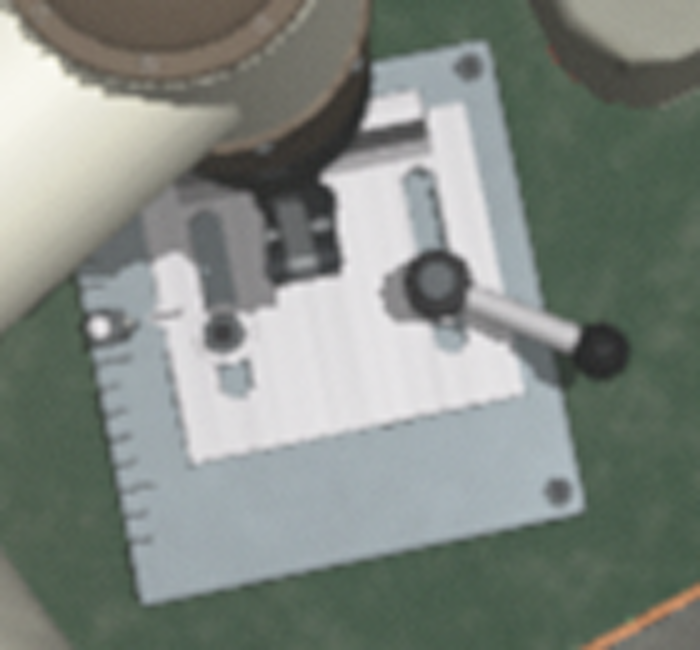

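{"name": "carry_out", "arguments": {"increments": [[[0,0,0,0,0,0,0.3],[0,0,0,0,0,0,0.1],[0,0,0.03,0,0,0,0.1],[0,0,0.04,0,0,0,0.1],[-0.02,0.015,0.04,0,0,0,0.1]]]}}

```text
clock: 3.9
position: [495.1, 287.1, 149.5]
ee_rot: [0.783, -0.622, 0.0, 0.001]
contact_force: [0.2, 1.2, -0.4]
gripper_width: 38.4
```

{"name": "carry_out", "arguments": {"increments": [[[-0.023,0.015,0,0,0,0,-1],[-0.023,0.016,0,0,0,0,-1],[0,0,0,0,0,0,-1],[0,0,0,0,0,0,-1]]]}}

```text
clock: 4.3
position: [448.1, 319.5, 149.1]
ee_rot: [0.785, -0.62, 0.0, 0.0]
contact_force: [0.2, -0.4, 0.0]
gripper_width: 84.7
```

```bash
python3 - <<'E'
from h import *
im=snap('wrist','w4'); c=im['color'][:,:,::-1]; st=arm.read_state(); print(st['position'],st['ee_rot'],st['clock'])
E
```

```text
[448.54038956 319.17376408 149.02396696] [ 7.84384038e-01 -6.20275411e-01  4.79988871e-05  3.04576551e-04] 4.35
```

View pics/w4.png

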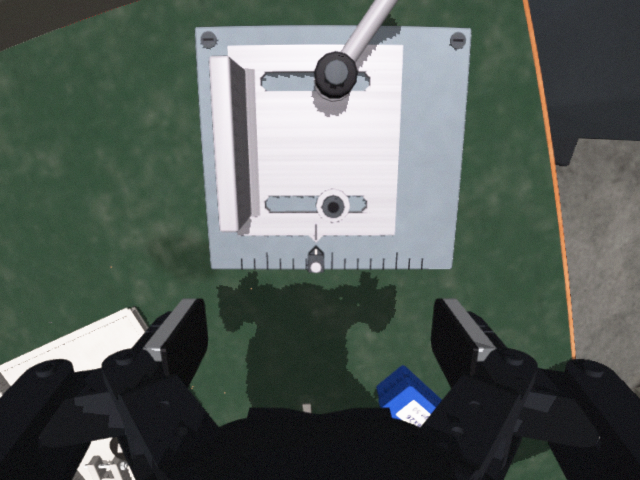

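```bash
python3 - <<'E'
from h import *
im=load('w4'); c=im['color'][:,:,::-1]
cv2.imwrite('pics/z4.png',cv2.resize(c[215:275,275:355],(800,600),interpolation=cv2.INTER_CUBIC))
cv2.imwrite('pics/z5.png',cv2.resize(c[15:285,185:480],None,fx=2.2*1.2,fy=2.2,interpolation=cv2.INTER_CUBIC)) if 0 else cv2.imwrite('pics/z5.png',cv2.resize(c[20:280,185:485],None,fx=2,fy=2,interpolation=cv2.INTER_CUBIC))
E
```

```text
(no output)
```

View pics/z4.png

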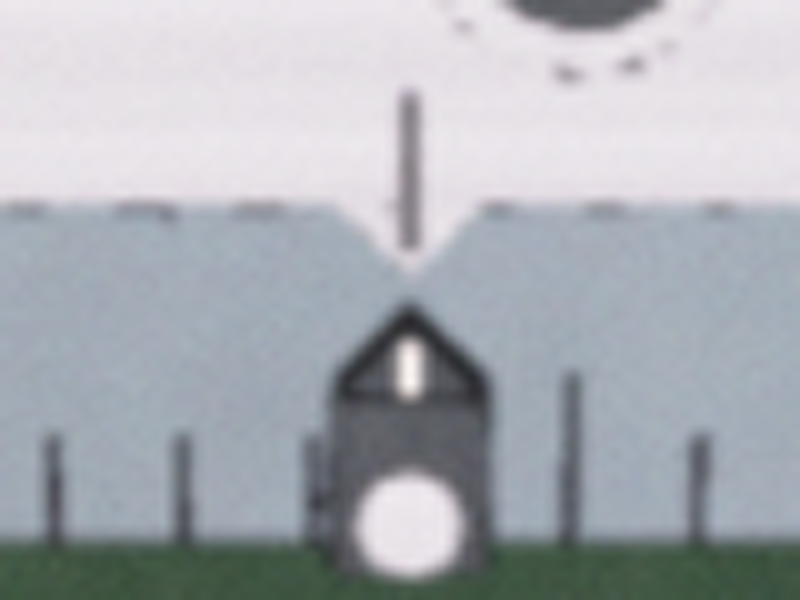

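View pics/z5.png

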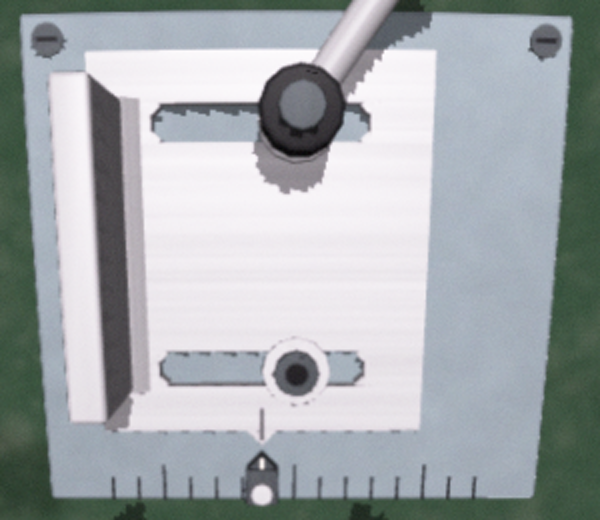

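```bash
python3 - <<'E'
from h import *
im=load('w4'); z5=lambda p:[(185+(x+.5)/2-.5,20+(y+.5)/2-.5) for x,y in p]
z4=lambda p:[(275+(x+.5)/10-.5,215+(y+.5)/10-.5) for x,y in p]
Wc=toz(im,z5([(21,14),(571,16),(533,497),(54,497)]),12)
th,o,R,r=fit(Wc,[(95,-80),(-95,-80),(-95,95),(95,95)]);print(np.degrees(th),o,r.round(2))
L=lambda uv,z:((toz(im,uv,z)[:,:2]-o)@R).round(2)
def ang(a,b,z): p=toz(im,z5([a,b]),z)[:,:2]; d=p[1]-p[0]; return np.degrees(np.arctan2(d[1],d[0]))
print('base left edge',ang((533,497),(54,497),12),'base right',ang((571,16),(21,14),12),'near',ang((571,16),(533,497),12)-90,'far',ang((21,14),(54,497),12)-90)
print('foot left',ang((418,430),(113,431),20),'right',ang((436,50),(86,51),20),'near',ang((436,50),(418,430),20)-90)
print('tooth,tip',L(z4([(411,275),(409,303)]),20),'lines',L(z4([(409.5,170),(409,368)]),20))
b=L(z5([(297,374)]),31);h=L(z5([(302,104)]),56);print('bolt,hub',b,h)
p=np.array([toz(im,z5([(297,374)]),31)[0],toz(im,z5([(302,104)]),56)[0]]);d=p[0]-p[1];print('bolt-hub axis',np.degrees(np.arctan2(d[1],d[0]))-90,np.linalg.norm(d[:2]))
w=load('w1');print(toz(w,[(371.5,65)],57),toz(w,[(195+370.5/3-.5,90+162.5/3-.5)],56))
E
```

```text
13.385632234563968 [451.38878597 258.3629854 ] [[-1.09  0.21]
 [ 1.07  0.85]
 [ 0.87 -0.18]
 [-0.85 -0.88]]
base left edge 13.299260282325614 base right 13.349022404970558 near 13.525703476307996 far 13.389825296535818
foot left 13.522131111436961 right 13.44705908603264 near 13.232523754780317
tooth,tip [[12.36 70.71]
 [12.52 72.88]] lines [[12.44 62.67]
 [12.53 77.94]]
bolt,hub [[-4.000e-02  4.204e+01]] [[  0.06 -42.6 ]]
bolt-hub axis 13.454553005574112 84.63481402828833
[[436.58766573 156.37681019  57.        ]] [[461.22434953 217.60696011  56.        ]]
```

Tooth and tip agree within about 0.15 mm, and the fence is square within about 0.2°. Next is the lever. The stud is at about (461.2,217.5), the ball at about (436.6,156.4), and the angle is 0.61 rad. I'll move above the ball with the wrist flipped, so that joint 6 has room for the whole sweep.

{"name": "carry_out", "arguments": {"increments": [[[-0.003,-0.04,0,0,0,8.5,0.1],[-0.003,-0.04,0,0,0,8.5,0.1],[-0.003,-0.04,0,0,0,8.5,0.1],[-0.003,-0.043,0,0,0,8.5,0.1],[0,0,0,0,0,8.5,0.1]]]}}

```text
clock: 4.85
position: [435.2, 151.5, 148.7]
ee_rot: [0.956, -0.294, -0.001, 0.001]
contact_force: [-0.0, 0.4, 0.3]
gripper_width: 38.6
```

{"name": "carry_out", "arguments": {"increments": [[[0,0,0,0,0,8.5,0.1],[0,0,0,0,0,8.5,0.1],[0,0,0,0,0,8.5,0.1],[0,0,0,0,0,8.5,0.1],[0,0,0,0,0,8.5,0.1]]]}}

```text
clock: 5.35
position: [437.0, 155.5, 148.9]
ee_rot: [0.997, 0.075, -0.0, 0.0]
contact_force: [-0.4, -0.8, -0.4]
gripper_width: 38.6
```

{"name": "carry_out", "arguments": {"increments": [[[0,0,0,0,0,8.5,0.1],[0,0,0,0,0,8.5,0.1],[0,0,0,0,0,8.5,0.1],[0,0,0,0,0,8.5,0.1],[0,0,0,0,0,8.5,0.1]]]}}

```text
clock: 5.85
position: [437.0, 155.5, 148.9]
ee_rot: [0.902, 0.431, -0.0, 0.0]
contact_force: [-0.3, 0.7, -1.2]
gripper_width: 38.3
```

{"name": "carry_out", "arguments": {"increments": [[[0,0,0,0,0,8.5,0.1],[0,0,0,0,0,8.5,0.1],[0,0,0,0,0,0,0.1],[0,0,0,0,0,0,0.1]]]}}

```text
clock: 6.25
position: [436.8, 155.8, 149.1]
ee_rot: [0.831, 0.556, -0.0, 0.0]
contact_force: [-0.3, -0.3, 0.0]
gripper_width: 38.7
```

```bash
python3 - <<'E'
from h import *
im=snap('wrist','w5'); st=arm.read_state(); print(st['position'],st['ee_rot'],st['joints'],st['gripper_width'],st['clock'],st['contact_force'])
a=st['ee_rot']; print(np.degrees(2*np.arctan2(a[1],a[0]))-90)
E
```

```text
[436.71843884 155.9081108  149.10617549] [ 8.30949522e-01  5.56347769e-01 -2.23594379e-04  3.30159151e-05] [ 6.94731907e-01  1.95398038e-01 -4.92929977e-01  2.44804032e-05
 -8.82919954e-01  2.05601701e+00] 38.38172740662045 6.3 [ 0.39049406 -1.36925864  0.05110489]
-22.392805944904794
```

View pics/w5.png

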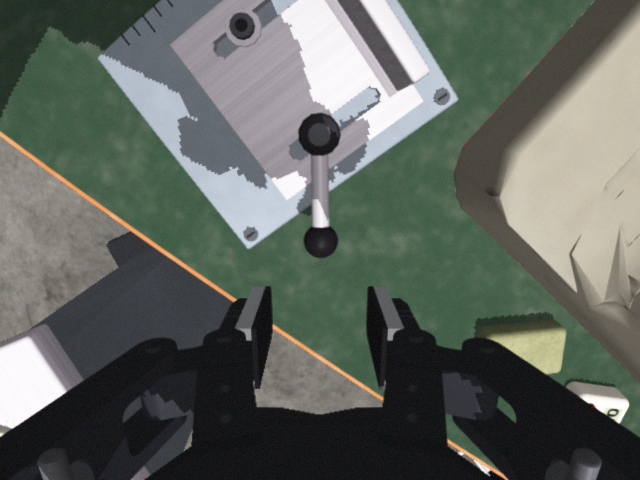

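```bash
python3 - <<'E'
from h import *
im=load('w5'); print(toz(im,[(320.5,241.5)],57), toz(im,[(319.5,133)],56), proj(im,[436.7,155.9,57]))
E
```

```text
[[436.76670705 155.74373085  57.        ]] [[461.90745055 218.23170498  56.        ]] [[320.31061533 241.3215133 ]]
```

{"name": "carry_out", "arguments": {"increments": [[[0,0,-0.04,0,0,0,0.1],[0,0,-0.04,0,0,0,0.1],[0,0,-0.029,0,0,0,0.1],[0,0,0,0,0,0,0.35],[0,0,0,0,0,0,0.35]]]}}

```text
clock: 6.8
position: [437.0, 156.4, 40.6]
ee_rot: [0.83, 0.558, -0.0, 0.0]
contact_force: [-0.3, 0.1, 0.7]
gripper_width: 28.0
```

```bash
cat > arc.py <<'E'
import sys
from h import *
c=np.array([461.2,217.6]); a0=np.radians(-76.6)
st=arm.read_state(); p=st['position']; d=p[:2]-c
phi=(a0-np.arctan2(d[1],d[0]))%(2*np.pi); q=st['ee_rot']; yaw=np.degrees(2*np.arctan2(q[1],q[0]))-90
t=np.array([np.sin(a0-phi),-np.cos(a0-phi)]) # clockwise tangent
f=st['contact_force']; print('phi',phi.round(3),'r',np.hypot(*d).round(1),'yaw',yaw.round(1),'want',(13.4-np.degrees(phi)).round(1),'pos',p.round(1),'Ft',-(f[:2]@t).round(2),'Fr',(f[:2]@d/np.hypot(*d)).round(2),'fz',f[2].round(1),'w',st['gripper_width'],st['clock'],'j6',st['joints'][5])
step=float(sys.argv[1]) if len(sys.argv)>1 else .08
cur=p[:2]
for i in range(10):
    ph=phi+step*(i+1); n=c+66*np.array([np.cos(a0-ph),np.sin(a0-ph)])
    print(ph.round(3),((n-cur)/1000).round(4),-round(np.degrees(step),2)); cur=n
E
python3 arc.py; python3 -c "
from h import *
snap('wrist','w6')"
```

```text
phi 0.611 r 65.8 yaw -22.2 want -21.6 pos [437.  156.4  40.6] Ft -0.27 Fr 0.03 fz 0.7 w 28.00007797163811 6.8 j6 2.057552299379025
0.691 [-0.0049  0.002 ] -4.58
0.771 [-0.0046  0.0025] -4.58
0.851 [-0.0044  0.0029] -4.58
0.931 [-0.0042  0.0032] -4.58
1.011 [-0.0039  0.0035] -4.58
1.091 [-0.0036  0.0038] -4.58
1.171 [-0.0033  0.0041] -4.58
1.251 [-0.003   0.0044] -4.58
1.331 [-0.0026  0.0046] -4.58
1.411 [-0.0022  0.0048] -4.58
```

View pics/w6.png

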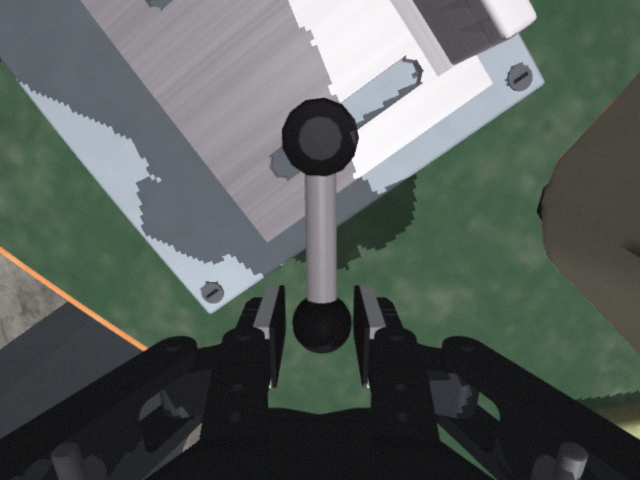

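{"name": "carry_out", "arguments": {"increments": [[[-0.0049,0.002,0,0,0,-4.58,0.35],[-0.0046,0.0025,0,0,0,-4.58,0.35]]]}}

```text
clock: 7.05
position: [429.2, 162.0, 42.4]
ee_rot: [0.873, 0.488, 0.003, -0.0]
contact_force: [4.8, -2.4, -3.5]
gripper_width: 28.0
```

{"name": "carry_out", "arguments": {"increments": [[[-0.0044,0.0029,0,0,0,-4.58,0.35],[-0.0042,0.0032,0,0,0,-4.58,0.35]]]}}

```text
clock: 7.25
position: [420.4, 168.1, 42.5]
ee_rot: [0.909, 0.417, 0.003, -0.001]
contact_force: [3.8, -1.9, -2.4]
gripper_width: 28.0
```

```bash
python3 arc.py
```

```text
phi 0.924 r 64.2 yaw -40.7 want -39.5 pos [420.4 168.1  42.5] Ft 4.17 Fr -0.92 fz -2.4 w 28.035941571934362 7.25 j6 1.6879683014761855
1.004 [-0.0051  0.0021] -4.58
1.084 [-0.0036  0.0038] -4.58
1.164 [-0.0033  0.0041] -4.58
1.244 [-0.003   0.0044] -4.58
1.324 [-0.0026  0.0046] -4.58
1.404 [-0.0023  0.0048] -4.58
1.484 [-0.0019  0.0049] -4.58
1.564 [-0.0015  0.0051] -4.58
1.644 [-0.0011  0.0052] -4.58
1.724 [-0.0006  0.0052] -4.58
```

{"name": "carry_out", "arguments": {"increments": [[[-0.0039,0.0035,0,0,0,-4.58,0.35]]]}}

```text
clock: 7.35
position: [416.5, 171.6, 42.5]
ee_rot: [0.925, 0.38, 0.003, -0.001]
contact_force: [4.4, -1.9, -3.1]
gripper_width: 27.8
```

{"name": "carry_out", "arguments": {"increments": [[[-0.0036,0.0038,0,0,0,-4.58,0.35]]]}}

```text
clock: 7.45
position: [412.8, 175.5, 42.5]
ee_rot: [0.939, 0.343, 0.003, -0.001]
contact_force: [4.2, -2.1, -3.5]
gripper_width: 27.6
```

{"name": "carry_out", "arguments": {"increments": [[[-0.0033,0.0041,0,0,0,-4.58,0.35]]]}}

```text
clock: 7.55
position: [409.5, 179.6, 42.5]
ee_rot: [0.952, 0.305, 0.003, -0.001]
contact_force: [4.4, -2.3, -2.0]
gripper_width: 27.9
```

{"name": "carry_out", "arguments": {"increments": [[[-0.003,0.0044,0,0,0,-4.58,0.35]]]}}

```text
clock: 7.65
position: [406.5, 184.0, 42.5]
ee_rot: [0.964, 0.267, 0.003, -0.001]
contact_force: [4.5, -2.2, -1.2]
gripper_width: 27.8
```

{"name": "carry_out", "arguments": {"increments": [[[-0.0026,0.0046,0,0,0,-4.58,0.35]]]}}

```text
clock: 7.75
position: [403.9, 188.5, 42.5]
ee_rot: [0.974, 0.228, 0.003, -0.001]
contact_force: [4.9, -3.4, -1.7]
gripper_width: 27.6
```

{"name": "carry_out", "arguments": {"increments": [[[-0.0022,0.0048,0,0,0,-4.58,0.35]]]}}

```text
clock: 7.85
position: [401.7, 193.3, 42.5]
ee_rot: [0.982, 0.189, 0.003, -0.001]
contact_force: [5.7, -2.4, -1.3]
gripper_width: 27.9
```

```bash
python3 arc.py
```

```text
phi 1.417 r 64.3 yaw -68.2 want -67.8 pos [401.7 193.3  42.5] Ft 4.35 Fr -4.39 fz -1.3 w 27.909142640284106 7.85 j6 1.1341877126752669
1.497 [-0.0034  0.0043] -4.58
1.577 [-0.0014  0.0051] -4.58
1.657 [-0.001   0.0052] -4.58
1.737 [-0.0006  0.0052] -4.58
1.817 [-0.0001  0.0053] -4.58
1.897 [0.0003 0.0053] -4.58
1.977 [0.0007 0.0052] -4.58
2.057 [0.0011 0.0052] -4.58
2.137 [0.0015 0.0051] -4.58
2.217 [0.0019 0.0049] -4.58
```

{"name": "carry_out", "arguments": {"increments": [[[-0.001,0.005,0,0,0,-4.58,0.35]]]}}

```text
clock: 7.95
position: [400.2, 197.7, 42.5]
ee_rot: [0.989, 0.15, 0.002, -0.001]
contact_force: [3.7, -5.7, -1.0]
gripper_width: 28.2
```

{"name": "carry_out", "arguments": {"increments": [[[-0.0005,0.0051,0,0,0,-4.58,0.35]]]}}

```text
clock: 8.05
position: [399.1, 202.1, 42.4]
ee_rot: [0.994, 0.11, 0.001, -0.0]
contact_force: [3.1, -7.3, 0.5]
gripper_width: 27.6
```

{"name": "carry_out", "arguments": {"increments": [[[-0.0006,0.0052,0,0,0,-4.58,0.35]]]}}

```text
clock: 8.15
position: [398.2, 206.8, 42.3]
ee_rot: [0.998, 0.07, 0.001, 0.0]
contact_force: [2.6, -6.9, 2.4]
gripper_width: 27.9
```

{"name": "carry_out", "arguments": {"increments": [[[-0.0003,0.0053,0,0,0,-4.58,0.35]]]}}

```text
clock: 8.25
position: [397.5, 211.7, 42.3]
ee_rot: [1.0, 0.03, 0.0, 0.001]
contact_force: [1.8, -7.7, 2.6]
gripper_width: 27.6
```

```bash
cat > tq.py <<'E'
import numpy as np,sys
c=np.array([461.2,217.6]); a0=np.radians(-76.6)
def tq(p,f,w=28):
    p=np.array(p[:2]);f=-np.array(f[:2]) # force on lever
    d=p-c; phi=((a0-np.arctan2(d[1],d[0]))%(2*np.pi))-(w/2-11)/66
    r=np.array([np.cos(a0-phi),np.sin(a0-phi)]);t=np.array([r[1],-r[0]])
    q=66*r-11*t; T=-(q[0]*f[1]-q[1]*f[0])
    print('phi_ball %.3f r %.1f Ft %.2f Fr %.2f torque %.3f -> %.2f N'%(phi,np.hypot(*d),f@t,f@r,T/1000,T/66))
E
python3 arc.py
```

```text
phi 1.712 r 63.9 yaw -86.5 want -84.7 pos [397.5 211.7  42.3] Ft 7.83 Fr -1.05 fz 2.6 w 27.555717303070086 8.25 j6 0.7771207111127595
1.792 [-0.0023  0.0051] -4.58
1.872 [0.0001 0.0053] -4.58
1.952 [0.0006 0.0052] -4.58
2.032 [0.001  0.0052] -4.58
2.112 [0.0014 0.0051] -4.58
2.192 [0.0018 0.005 ] -4.58
2.272 [0.0022 0.0048] -4.58
2.352 [0.0026 0.0046] -4.58
2.432 [0.0029 0.0044] -4.58
2.512 [0.0033 0.0041] -4.58
```

```bash
python3 - <<'E'
from tq import tq
for p,f in [((429.2,162),(4.8,-2.4)),((420.4,168.1),(3.8,-1.9)),((416.5,171.6),(4.4,-1.9)),((412.8,175.5),(4.2,-2.1)),((409.5,179.6),(4.4,-2.3)),((406.5,184),(4.5,-2.2)),((403.9,188.5),(4.9,-3.4)),((401.7,193.3),(5.7,-2.4)),((400.2,197.7),(3.7,-5.7)),((399.1,202.1),(3.1,-7.3)),((398.2,206.8),(2.6,-6.9)),((397.5,211.7),(1.8,-7.7))]: tq(p,f)
E
```

```text
phi_ball 0.711 r 64.2 Ft 5.37 Fr 0.07 torque 0.355 -> 5.38 N
phi_ball 0.878 r 64.1 Ft 4.18 Fr 0.76 torque 0.284 -> 4.31 N
phi_ball 0.959 r 64.1 Ft 4.55 Fr 1.50 torque 0.317 -> 4.80 N
phi_ball 1.043 r 64.1 Ft 4.42 Fr 1.59 torque 0.309 -> 4.68 N
phi_ball 1.125 r 64.2 Ft 4.55 Fr 1.98 torque 0.322 -> 4.88 N
phi_ball 1.208 r 64.2 Ft 4.35 Fr 2.49 torque 0.314 -> 4.76 N
phi_ball 1.289 r 64.3 Ft 5.37 Fr 2.59 torque 0.383 -> 5.80 N
phi_ball 1.371 r 64.3 Ft 4.57 Fr 4.17 torque 0.348 -> 5.27 N
phi_ball 1.444 r 64.2 Ft 6.64 Fr 1.45 torque 0.454 -> 6.88 N
phi_ball 1.515 r 64.0 Ft 7.88 Fr 0.88 torque 0.530 -> 8.03 N
phi_ball 1.589 r 63.9 Ft 7.30 Fr 1.07 torque 0.493 -> 7.47 N
phi_ball 1.667 r 64.0 Ft 7.87 Fr 0.73 torque 0.528 -> 8.00 N
```

{"name": "carry_out", "arguments": {"increments": [[[0,0.0033,0,0,0,-2,0.35]]]}}

```text
clock: 8.35
position: [397.2, 214.6, 42.2]
ee_rot: [1.0, 0.013, -0.0, 0.001]
contact_force: [0.7, -6.6, 4.6]
gripper_width: 28.0
```

{"name": "carry_out", "arguments": {"increments": [[[0.0002,0.0033,0,0,0,-2,0.35]]]}}

```text
clock: 8.45
position: [397.0, 217.4, 42.2]
ee_rot: [1.0, -0.004, -0.001, 0.001]
contact_force: [0.4, -8.1, 4.7]
gripper_width: 28.0
```

{"name": "carry_out", "arguments": {"increments": [[[0.0003,0.0033,0,0,0,-2.5,0.35]]]}}

```text
clock: 8.55
position: [397.0, 220.3, 42.1]
ee_rot: [1.0, -0.026, -0.001, 0.002]
contact_force: [-0.3, -8.9, 5.9]
gripper_width: 27.8
```

{"name": "carry_out", "arguments": {"increments": [[[0.0005,0.0033,0,0,0,-2.5,0.35]]]}}

```text
clock: 8.65
position: [397.2, 223.3, 42.1]
ee_rot: [0.999, -0.048, -0.001, 0.002]
contact_force: [-1.1, -8.4, 6.8]
gripper_width: 27.8
```

```bash
python3 arc.py .05; python3 -c "
from h import *; from tq import tq
s=arm.read_state(); tq(s['position'],s['contact_force'])"
```

```text
phi 1.893 r 64.3 yaw -95.5 want -95.1 pos [397.2 223.3  42.1] Ft 8.51 Fr 0.4 fz 6.8 w 27.79068096018983 8.65 j6 0.6032812011426189
1.943 [-0.0014  0.0034] -2.86
1.993 [0.0005 0.0033] -2.86
2.043 [0.0007 0.0032] -2.86
2.093 [0.0009 0.0032] -2.86
2.143 [0.001  0.0031] -2.86
2.193 [0.0012 0.0031] -2.86
2.243 [0.0013 0.003 ] -2.86
2.293 [0.0015 0.003 ] -2.86
2.343 [0.0016 0.0029] -2.86
2.393 [0.0018 0.0028] -2.86
phi_ball 1.847 r 64.3 Ft 8.49 Fr -0.79 torque 0.551 -> 8.36 N
```

{"name": "carry_out", "arguments": {"increments": [[[0.0005,0.0033,0,0,0,-2.8,0.35]]]}}

```text
clock: 8.75
position: [397.5, 226.3, 42.1]
ee_rot: [0.997, -0.072, -0.001, 0.002]
contact_force: [-1.0, -9.1, 6.4]
gripper_width: 27.6
```

{"name": "carry_out", "arguments": {"increments": [[[0.0007,0.0032,0,0,0,-2.8,0.35]]]}}

```text
clock: 8.85
position: [398.0, 229.3, 42.0]
ee_rot: [0.995, -0.097, -0.001, 0.003]
contact_force: [-3.4, -7.7, 6.7]
gripper_width: 27.6
```

{"name": "carry_out", "arguments": {"increments": [[[0.0009,0.0032,0,0,0,-2.8,0.35]]]}}

```text
clock: 8.95
position: [398.7, 232.2, 41.9]
ee_rot: [0.993, -0.121, -0.002, 0.003]
contact_force: [-2.2, -8.8, 4.8]
gripper_width: 27.4
```

```bash
python3 - <<'E'
from h import *; from tq import tq
for p,f in [((397.2,214.6),(.7,-6.6)),((397,217.4),(.4,-8.1)),((397,220.3),(-.3,-8.9)),((397.2,223.3),(-1.1,-8.4))]: tq(p,f)
s=arm.read_state(); tq(s['position'],s['contact_force'])
E
```

```text
phi_ball 1.712 r 64.1 Ft 6.64 Fr 0.09 torque 0.439 -> 6.65 N
phi_ball 1.756 r 64.2 Ft 8.11 Fr 0.01 torque 0.535 -> 8.11 N
phi_ball 1.801 r 64.3 Ft 8.90 Fr -0.33 torque 0.584 -> 8.84 N
phi_ball 1.848 r 64.3 Ft 8.44 Fr -0.73 torque 0.549 -> 8.32 N
phi_ball 1.989 r 64.2 Ft 9.11 Fr -0.58 torque 0.595 -> 9.01 N
```

{"name": "carry_out", "arguments": {"increments": [[[0.001,0.0031,0,0,0,-2.8,0.35]]]}}

```text
clock: 9.05
position: [399.4, 235.1, 41.9]
ee_rot: [0.989, -0.145, -0.002, 0.003]
contact_force: [-3.2, -9.1, 7.3]
gripper_width: 28.0
```

{"name": "carry_out", "arguments": {"increments": [[[0.0012,0.0031,0,0,0,-2.8,0.35]]]}}

```text
clock: 9.15
position: [400.4, 237.9, 41.8]
ee_rot: [0.986, -0.17, -0.002, 0.004]
contact_force: [-4.5, -8.5, 8.2]
gripper_width: 27.9
```

```bash
python3 - <<'E'
from h import *; from tq import tq
for p,f in [((397.5,226.3),(-1,-9.1)),((398,229.3),(-3.4,-7.7))]: tq(p,f)
s=arm.read_state(); tq(s['position'],s['contact_force'])
E
```

```text
phi_ball 1.895 r 64.3 Ft 9.15 Fr -0.18 torque 0.602 -> 9.12 N
phi_ball 1.942 r 64.3 Ft 8.09 Fr -2.31 torque 0.509 -> 7.71 N
phi_ball 2.082 r 64.1 Ft 9.42 Fr -1.97 torque 0.600 -> 9.09 N
```

```bash
python3 - <<'E'
import numpy as np
from scipy.optimize import least_squares
import tq
D=[((420.4,168.1),(3.8,-1.9)),((416.5,171.6),(4.4,-1.9)),((412.8,175.5),(4.2,-2.1)),((409.5,179.6),(4.4,-2.3)),((406.5,184),(4.5,-2.2)),((403.9,188.5),(4.9,-3.4)),((401.7,193.3),(5.7,-2.4)),((400.2,197.7),(3.7,-5.7)),((399.1,202.1),(3.1,-7.3)),((398.2,206.8),(2.6,-6.9)),((397.5,211.7),(1.8,-7.7)),((397.2,214.6),(.7,-6.6)),((397,217.4),(.4,-8.1)),((397,220.3),(-.3,-8.9)),((397.2,223.3),(-1.1,-8.4)),((397.5,226.3),(-1,-9.1)),((398,229.3),(-3.4,-7.7)),((398.7,232.2),(-2.2,-8.8)),((399.4,235.1),(-3.2,-9.1)),((400.4,237.9),(-4.5,-8.5))]
ph=[];T=[];F=[]
for p,f in D:
    p=np.array(p);f=-np.array(f);d=p-tq.c;phi=((tq.a0-np.arctan2(d[1],d[0]))%(2*np.pi))-3/66
    r=np.array([np.cos(tq.a0-phi),np.sin(tq.a0-phi)]);t=np.array([r[1],-r[0]]);q=66*r-11*t
    ph.append(phi);T.append(-(q[0]*f[1]-q[1]*f[0])/1000);F.append(f@t*.066)
ph=np.array(ph)
for Y in (T,F):
    Y=np.array(Y)
    for k in (0.4,None):
        if k: s=least_squares(lambda x:.3+k*np.maximum(0,ph-x[0])-Y,[1.2],loss='soft_l1',f_scale=.03)
        else: s=least_squares(lambda x:x[1]+x[2]*np.maximum(0,ph-x[0])-Y,[1.2,.3,.4],loss='soft_l1',f_scale=.03)
        x=s.x; print(k,x, 'now', (.3+k*(ph[-1]-x[0]) if k else x[1]+x[2]*(ph[-1]-x[0]))/.066)
E
```

```text
0.4 [1.17695014] now 10.027331234982912
None [1.05054786 0.30416906 0.31573313] now 9.54033501660696
0.4 [1.18890346] now 9.954886890350576
None [1.10135263 0.28947954 0.36165286] now 9.75663783349479
```

The fit puts it at 9.5–10.0 N now. One more small step brings it to the middle of the band.

{"name": "carry_out", "arguments": {"increments": [[[0.0013,0.003,0,0,0,-2.8,0.35]]]}}

```text
clock: 9.25
position: [401.4, 240.7, 41.7]
ee_rot: [0.981, -0.194, -0.002, 0.004]
contact_force: [-3.8, -10.2, 6.5]
gripper_width: 27.5
```

```bash
python3 - <<'E'
from h import *; from tq import tq
tq((399.4,235.1),(-3.2,-9.1))
s=arm.read_state(); tq(s['position'],s['contact_force']); print(s['position'],s['contact_force'])
E
```

```text
phi_ball 2.035 r 64.2 Ft 9.59 Fr -1.04 torque 0.622 -> 9.42 N
phi_ball 2.128 r 64.1 Ft 10.89 Fr -0.32 torque 0.715 -> 10.84 N
[401.41584199 240.68950852  41.72183707] [ -3.7575329  -10.22649374   6.52266637]
```

{"name": "carry_out", "arguments": {"increments": [[[0,0,0,0,0,0,0.1],[0,0,0,0,0,0,0],[0,0,0.03,0,0,0,0],[0,0,0.04,0,0,0,0],[0,0,0.04,0,0,0,0]]]}}

```text
clock: 9.75
position: [404.6, 245.6, 152.8]
ee_rot: [0.982, -0.191, 0.001, -0.001]
contact_force: [0.5, 1.0, -0.4]
gripper_width: 42.8
```

```bash
python3 arc.py | head -1; python3 -c "
from h import *
snap('wrist','w7')"
```

```text
phi 2.264 r 63.1 yaw -112.1 want -116.3 pos [404.6 245.6 152.8] Ft -1.13 Fr -0.03 fz -0.4 w 42.844043911679044 9.75 j6 0.29519570808179124
```

View pics/w7.png

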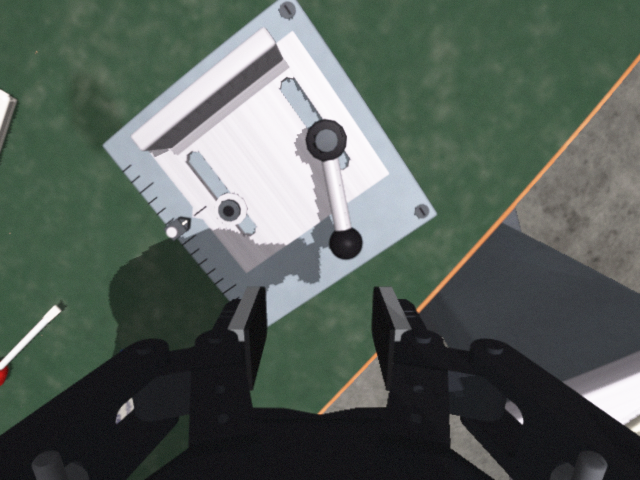

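```bash
python3 - <<'E'
from h import *
im=load('w7')
b=toz(im,[(346.5,243)],57)[0];h=toz(im,[(326,139.5)],56)[0]; c=np.array([461.2,217.6])
for C in (h[:2],c):
    d=b[:2]-C; print(b.round(1),h.round(1),np.hypot(*d),(np.radians(-76.6)-np.arctan2(d[1],d[0]))%(2*np.pi))
E
```

```text
[395.6 229.6  57. ] [461.5 217.5  56. ] 66.96617041679892 1.985524750537154
[395.6 229.6  57. ] [461.5 217.5  56. ] 66.65025186277616 1.9852303960138666
```

```bash
python3 - <<'E'
from h import *
im=load('w7'); c=im['color'][:,:,::-1]
cv2.imwrite('pics/z7.png',cv2.resize(c[180:255,145:245],(800,600),interpolation=cv2.INTER_CUBIC))
E
```

```text
(no output)
```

View pics/z7.png

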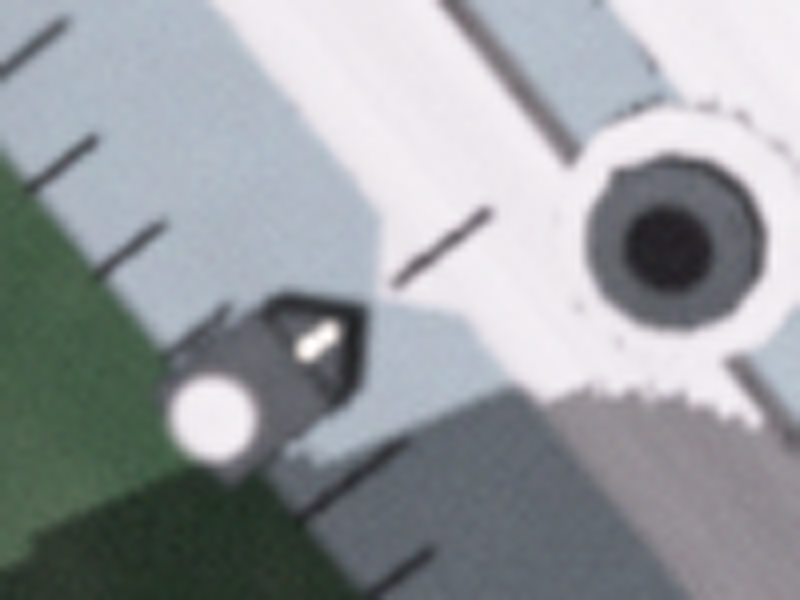

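{"name": "carry_out", "arguments": {"increments": [[[0.009,0.015,0,0,0,-7.8,-1],[0.009,0.015,0,0,0,-7.8,-1],[0.009,0.015,0,0,0,-7.8,-1],[0.009,0.015,0,0,0,-7.8,-1],[0.008,0.014,0,0,0,-7.8,-1]]]}}

```text
clock: 10.3
position: [449.1, 320.5, 151.5]
ee_rot: [0.86, -0.511, 0.0, -0.002]
contact_force: [-0.6, 0.3, 0.7]
gripper_width: 85.1
```

{"name": "carry_out", "arguments": {"increments": [[[0,0,-0.004,0,0,-7.8,-1],[0,0,0,0,0,-7.7,-1],[0,0,0,0,0,0,-1],[0,0,0,0,0,0,-1]]]}}

```text
clock: 10.7
position: [448.4, 319.4, 147.1]
ee_rot: [0.786, -0.619, 0.0, -0.001]
contact_force: [0.1, 0.7, -0.2]
gripper_width: 85.8
```

```bash
python3 - <<'E'
from h import *
im=snap('wrist','w8'); c=im['color'][:,:,::-1]; st=arm.read_state(); print(st['position'],st['ee_rot'],st['clock'])
cv2.imwrite('pics/z8.png',cv2.resize(c[215:275,275:355],(800,600),interpolation=cv2.INTER_CUBIC))
cv2.imwrite('pics/z9.png',cv2.resize(c[20:280,185:485],None,fx=2,fy=2,interpolation=cv2.INTER_CUBIC))
E
```

```text
[448.31426428 319.23686631 146.97925829] [ 7.85519125e-01 -6.18836688e-01  3.80013960e-05 -9.25064418e-04] 10.75
```

View pics/z8.png

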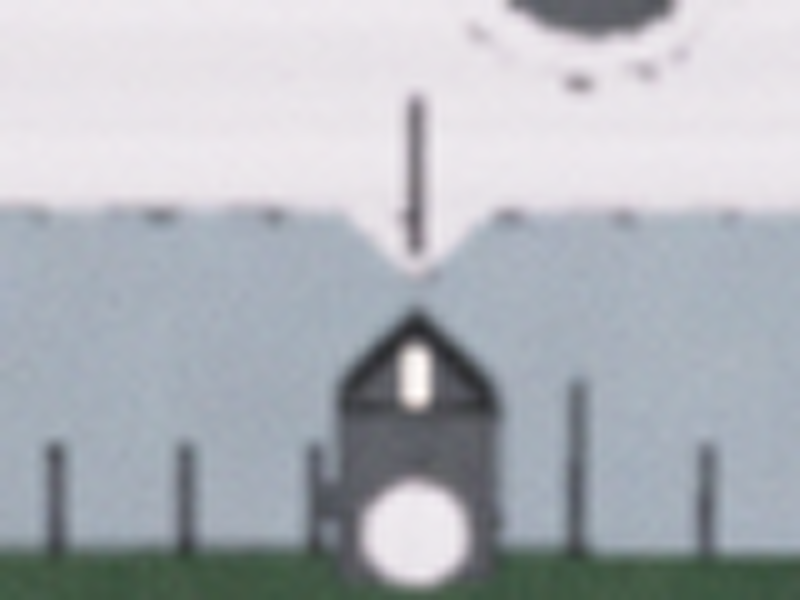

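View pics/z9.png

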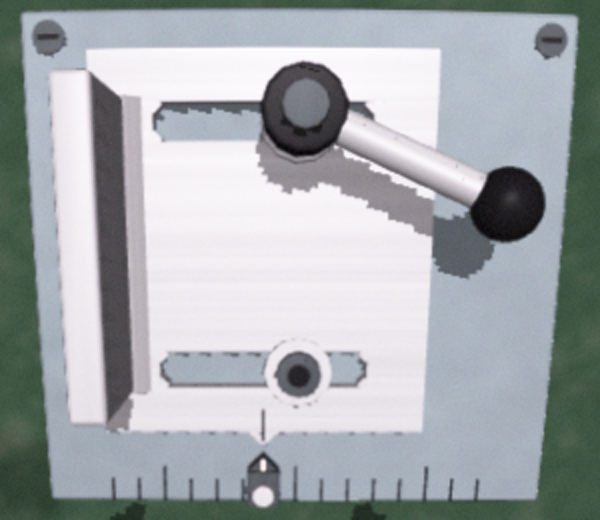

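```bash
python3 - <<'E'
from h import *
im=load('w8'); z5=lambda p:[(185+(x+.5)/2-.5,20+(y+.5)/2-.5) for x,y in p]
b=toz(im,z5([(508,203)]),57)[0];h=toz(im,z5([(305,103)]),56)[0]
d=b[:2]-h[:2]; print(b.round(1),h.round(1),np.hypot(*d),(np.radians(-76.6)-np.arctan2(d[1],d[0]))%(2*np.pi))
z=lambda p:toz(im,z5([p]),20)[0][:2]
for a,c in (((421,430),(113,432)),((440,49),(87,50))): e=z(c)-z(a); print(np.degrees(np.arctan2(*e[::-1])))
def ang(a,c): e=toz(im,z5([c]),12)[0]-toz(im,z5([a]),12)[0]; return np.degrees(np.arctan2(e[1],e[0]))
print(ang((537,499),(54,498)),ang((577,16),(21,13)))
snap('top','t9',(205,175,140,130),5)
E
```

```text
[396.2 229.6  57. ] [461.4 217.   56. ] 66.3642089624327 1.9959132270758069
13.934468023593615
13.622665896602745
13.403605240636702 13.431755887252994
```

```bash
cat > fit2.py <<'E'
import numpy as np
from scipy.optimize import least_squares
import tq
D=[((420.4,168.1),(3.8,-1.9)),((416.5,171.6),(4.4,-1.9)),((412.8,175.5),(4.2,-2.1)),((409.5,179.6),(4.4,-2.3)),((406.5,184),(4.5,-2.2)),((403.9,188.5),(4.9,-3.4)),((401.7,193.3),(5.7,-2.4)),((400.2,197.7),(3.7,-5.7)),((399.1,202.1),(3.1,-7.3)),((398.2,206.8),(2.6,-6.9)),((397.5,211.7),(1.8,-7.7)),((397.2,214.6),(.7,-6.6)),((397,217.4),(.4,-8.1)),((397,220.3),(-.3,-8.9)),((397.2,223.3),(-1.1,-8.4)),((397.5,226.3),(-1,-9.1)),((398,229.3),(-3.4,-7.7)),((398.7,232.2),(-2.2,-8.8)),((399.4,235.1),(-3.2,-9.1)),((400.4,237.9),(-4.5,-8.5)),((401.4,240.7),(-3.76,-10.23))]
ph=[];T=[];F=[]
for p,f in D:
    p=np.array(p);f=-np.array(f);d=p-tq.c;phi=((tq.a0-np.arctan2(d[1],d[0]))%(2*np.pi))-3/66
    r=np.array([np.cos(tq.a0-phi),np.sin(tq.a0-phi)]);t=np.array([r[1],-r[0]]);q=66*r-11*t
    ph.append(phi);T.append(-(q[0]*f[1]-q[1]*f[0])/1000);F.append(f@t*.066)
ph=np.array(ph);T=np.array(T);F=np.array(F)
for nm,Y in (('T',T),('F',F)):
  for on,pt in (('const',ph-.137),('prop',ph-.0137*np.minimum(10.5,np.convolve(np.pad(Y/.066,2,'edge'),np.ones(5)/5,'valid')))):
    for free in (0,1):
        g=(lambda x:.3+.4*np.maximum(0,pt-x[0])) if not free else (lambda x:.3+x[1]*np.maximum(0,pt-x[0]))
        s=least_squares(lambda x:g(x)-Y,[1.1,.4][:1+free],loss='soft_l1',f_scale=.03)
        print(nm,on,s.x.round(3),'end',(g(s.x)[-1]/.066).round(2),'at',pt[-1].round(3))
E
python3 fit2.py
```

```text
T const [1.031] end 10.36 at 1.991
T const [0.919 0.331] end 9.92 at 1.991
T prop [1.063] end 10.15 at 1.988
T prop [0.992 0.354] end 9.88 at 1.988
F const [1.043] end 10.29 at 1.991
F const [1.019 0.383] end 10.19 at 1.991
F prop [1.073] end 10.08 at 1.986
F prop [1.093 0.415] end 10.16 at 1.986
```

View pics/t9.png

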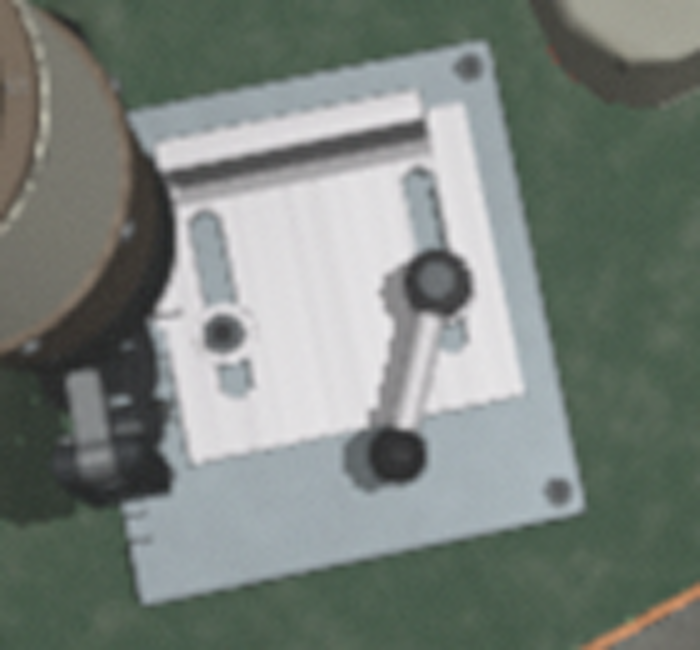

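```bash
python3 - <<'E'
from h import *
def vedge(im,rows,c0,c1,sgn): # crossing along columns of edge in a window
    g=cv2.GaussianBlur(im['color'].astype(np.float32)[:,:,0],(0,0),1); P=[]
    for r,a,b in zip(rows,c0,c1):
        s=sgn*np.diff(g[r,int(a):int(b)]); s=np.clip(s-.3*s.max(),0,None); P.append((int(a)+.5+(s*np.arange(len(s))).sum()/s.sum(),r))
    return np.array(P)
def line(im,P,z,h):
    W=toz(im,P,z)[:,:2]; vx,vy,_,_=cv2.fitLine(W.astype(np.float32),cv2.DIST_HUBER,0,.01,.01).ravel()
    return (np.degrees(np.arctan2(vy,vx))+ (0 if h else -90)+90)%180-90
T=lambda im:{**im,'color':np.transpose(im['color'],(1,0,2))}
o=lambda p:(185+p[0]/2,20+p[1]/2)
for f,foot,base in (('w4',((436,50),(418,430)),((571,16),(533,497))),('w8',((440,49),(422,430)),((577,16),(537,499)))):
    im=load(f)
    for nm,(a,b),z in (('foot near',foot,20),('base near',base,12)):
        a=o(a);b=o(b); rows=np.arange(int(a[1])+12,int(b[1])-10,2)
        if nm=='foot near' : rows=rows[(rows<90)|(rows>150)] if f=='w8' else rows
        cc=a[0]+(rows-a[1])*(b[0]-a[0])/(b[1]-a[1]); P=vedge(im,rows,cc-5,cc+6,-1)
        print(f,nm,line(im,P,z,0).round(2))
    # right/left foot edges: horizontal
    fa,fb=foot
    for nm,y,x0,x1,z,s in (('foot right',fa[1],95,230,20,1),('foot left',fb[1],300,410,20,-1),('base right',(base[0][1]-1),80,300,12,1)):
        cols=np.arange(int(185+x0/2),int(185+x1/2),2); r=np.full(len(cols),20+y/2)
        P=vedge(T(im),cols,r-5,r+6,s)[:,::-1]
        print(f,nm,line(im,P,z,1).round(2))
E
```

```text
w4 foot near 13.39
w4 base near 13.37
w4 foot right 13.4
w4 foot left 13.9
w4 base right 13.36
w8 foot near 13.39
w8 base near 13.37
w8 foot right 13.18
w8 foot left 13.47
w8 base right 13.39
```

Subpixel edge fits show the fence still square, with the near edges differing by 0.02°, and it did not move during clamping. The tool is clear of everything, so I'm handing the job in.

```bash
python3 -c "
from h import *
print(arm.read_state()['contact_force']); print(job_done())"
```

```text
[-0.42717274 -0.51530611 -0.10701154]
the job is handed in; nothing more can be done
None
```

The stop gauge is set and clamped, and the job is handed in at about 10.8 s on the robot's clock, well under the 64 s limit.

- **Fence:** I pinched the wall at its grip point, slid it about 25 mm straight along its slots, and let go. After clamping, the tooth and marker lines agree within about 0.2 mm in the close wrist picture. The near edges of fence and base differ by 0.02° in the edge fit. The shorter fence edges scatter more, by up to about 0.5° before clamping and 0.2° after.
- **Clamp:** I swung the lever clockwise from about 0.61 rad to about 1.99 rad with the ball loosely caged between the pads. The last single push reading was 10.8 N, the two before it were about 9.1 and 9.4 N, and each is good to about ±0.6 N. Fitting all the readings gives 9.9–10.4 N at the end, inside the 9–11 N band, and no reading came near 13.5 N.
- **Disagreement:** During the push, the lever angle worked out from the tool position was about 0.14 rad larger than the camera showed afterwards. I take this to be give in the fingers. Allowing for it in the fits, the final force stays in the band.
- **Other things:** The arm touched only the fence and the lever, and the tool was clear of everything at the end. I did not re-measure the timer, clay block or slide box.

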